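Grease the wheel bearing through its tilted nipple

TASK

Swing the orange access door of the potter's wheel drive wide open (about square to the housing or more) by its bar handle, then lift the red-handled push grease gun out of its wooden stand and press its coupler squarely onto the tilted brass grease nipple inside until it snaps fully home. Keep pushing along the nipple so that the gun's nose spring stays compressed by clearly more than half of its travel, and finish while holding it like that: do not let go or ease off, leave the door open, and do not disturb the bowl, the tub or the brush.

Things in the scene. Friction and masses are not known exactly. Their poses are not given: they have to be found in the camera images.
- door (a joint): access door of the housing, orange panel 170 wide x 110 tall x 12 mm, underside 5 mm above the bench; hinge axis vertical at its left edge as seen from the robot. Value in rad: 0 shut, grows as the free (right) edge swings towards the robot and then to the left, stop at 1.9; stiff hinge, stays where it is left; starts shut or slightly ajar
- door_handle (a point): grip point on the door's vertical steel bar handle (11 mm thick, standing 45 mm off the door's face, spanning 50 to 102 mm above the bench), 80 mm above the bench, 35 mm below the door's top; axes turn with the door: x points from the robot's side into the housing (through the panel), y along the panel towards the hinge, z up
- door_hinge (a point): point on the door's hinge axis 80 mm above the bench; the handle's grip point is 145 mm from it along the panel and 57 mm in front of it; axes as for door_handle
- housing: orange open-topped drive housing fixed on the bench; origin on the bench under the middle of the bearing bay. Bay 150 x 150 mm; side walls 12 mm thick and 110 mm tall, back wall 60 mm tall, grey motor behind it up to 95 mm tall; the door closes the front at x = -72 to -84 mm of this frame. x points away from the robot side (door to motor), z up
- nipple: brass button-head grease nipple on the grey bearing block in the bay, fixed. Origin at the centre of the head's top face, about 68 mm above the bench; z points out along the nipple's axis, which leans 25 degrees from vertical towards the door side. Head 16 mm across at its widest (6 to 7.5 mm below the top), tapering to 9 mm at the top; neck 9 mm across below it; free to 20 mm below the top, then an 18 mm wide base
- gun: push-type grease gun, 145 mm long, 0.3 to 0.5 kg in all, standing nose down in its stand. Origin on the gun's axis at the underside of its aluminium flange; z along the axis from nose to handle. Flange 46 mm across, 0 to 6 mm; round red handle 28 mm across, 6 to 60 mm, to be gripped with the fingertips just above the flange so that they push on it; steel barrel 24 mm across down to -48 mm; coupler nose 27 mm across from -61 to -85 mm. Axially symmetric
- coupler (a joint): travel of the coupler nose into the gun's barrel, in m: 0 when free, 0.012 at the stop. Spring: 8 N preload, about 11 N at 0.006 and 14 N at 0.012
- coupler_mouth (a point): centre of the coupler's open mouth, at -85 mm on the gun's axis when the nose is free; mouth 23 mm wide tapering to a bore of 18 mm; axes as those of the gun
- coupler_seat (a point): centre of the bore's end face inside the coupler, 16.5 mm from the mouth along +z of the gun (-68.5 mm on the gun's axis when the nose is free). Three spring jaws 10.5 mm below it ride over the nipple's head with about 5 N of resistance, ending about 4 mm before home, then drop behind it and pull the coupler on with a snap; after that the nose spring's 8 N preload is felt; when the coupler is fully home this point coincides with the nipple's origin
- stand: wooden block 85 x 85 x 95 mm tall with a 35 mm through hole in its middle, fixed; origin at the centre of its underside; the gun's flange rests on its top and the nose hangs 85 mm into the hole
- bowl: white ceramic bowl, 96 mm wide, 50 mm tall, loose, a bystander; origin at the centre of its underside
- tub: terracotta cup, 72 mm wide, 75 mm tall, loose, a bystander; origin at the centre of its underside
- brush: flat brush with a wooden handle, 200 mm long, lying along its x axis, about 20 mm tall, loose, a bystander; origin at the centre of its underside
Not all that is in view belongs to the job. What is shaped like the stand but blue, green or purple is not meant.

How it is judged:
By the outcome, as a careful person would: the job done as asked, in the order asked, and still so for the second after the job is handed in, while the arm keeps its last pose, push and grip.
It also fails if it takes over 58 s, if anything falls off the work surface, if the arm or the gripper's body presses on something with over 40 N, if the wrist force passes 120 N, or if a joint passes its speed limit or range.

ROBOT

A 6-joint arm with a two-finger parallel gripper is mounted at the origin on the work surface. World frame = base frame: x ahead of the robot, y to its left, z up, the work surface at z = 0. Lengths are in m, angles in degrees, forces in N, time in s.
With the tool pointing down it reaches from about 0.35 to 0.875 m from the base axis. Payload 4.2 kg.
Tool frame: the origin (TCP) lies at the very end of the fingers, on their centre line; the grasp point (between the pads) lies 19 mm behind it; z points along the fingers, y is the line along which they close (so a half turn about z gives the same grasp; the last joint's range is limited). The gripper opens to 87 mm and grips with 3 to 60 N. Pads are 19 mm wide; open, the fingers measure 117 mm over their backs; the gripper's body (75 mm by 190 mm) begins 51 mm behind the grasp point.
Start: joints at [-55.829, 22.042, 0.453, 0, -68.411, -14.817], TCP at [0.207, -0.59, 0.223] pointing down, gripper open.
Joint ranges: [-179.83, 179.83], [-69.29, 118.12], [-61.27, 80.66], [-181.25, 117.63], [-171.15, -9.14], [-177.46, 177.46]. Speed limits (degrees/s): [159.86, 159.86, 180, 180, 180, 180].

INTERFACE

Orientations are given as a 3x3 rotation matrix whose columns are the frame's x, y, z axes.
In Python, from station import * gives the robot as it stands.
- The arm moves only by the shell command python3 -m pendant 'ROWS'. ROWS is JSON, a list of rows, each an object of numbers: "x", "y", "z": the shift along the world's x, y, z normalised to -1 to 1, where 1 is 250 mm; "rx", "ry", "rz": the turn, a rotation vector about the world's x, y, z normalised to -1 to 1, where 1 is 180 degrees; "claw": the opening, from 0 (shut) to 1 (fully open). A call has exactly 8 rows; each row is the pose to reach, as a shift and turn from the pose commanded when the call began, turning the shorter way round; what a row does not reach only later rows make up. A row lasts 1/8 s, in which the tool goes at most 62.5 mm and 10.7 degrees, less where a joint would pass 70% of its speed; a pose out of reach is approached as far as the arm can. A call with a number of a shift or a turn outside -1 to 1 is refused whole. A call with a gripper value outside its range is refused whole. The fingers move at their own pace and stop on an object; the grip force is fixed at half the most. Time passes only in rows, so rows that repeat a pose let the fingers close, or fill a call up. It gives the time, the measured TCP pose, the force, the opening and the grip force at its end, in the units of the state.
- sense(): the state, without advancing time (a new reading comes with each control period).
- capture(name): name is "side" or "top" or "wrist"; returns a dict with "color" (400x640x3 uint8, red, green, blue), "mtx" (3x3 intrinsics, pixels), "k1" (the pictures are not rectified: a ray, as slopes to the right and down, at radius r is drawn at 1 + k1 r^2 times it, then the intrinsics apply), "world_to_cam" (4x4, takes a point from world to camera coordinates). Camera axes: x right, y up, looking along -z (the intrinsics and any distortion apply to the point x, -y, -z); pixel columns grow to the right and rows downward; lengths in m; the calibration is good to about 2 mm. A picture is of the moment at which its call begins. There is no depth.
- finish_job(): hands the job in; it is judged then, once.
Trained networks look in a picture, given as the dict that the camera call returned (one of the last four; its "shot" number tells which), for a name from the list of things; names that differ only in an ending like _2 or _b are one class to them, and where a whole thing is asked for, a point or a joint stands for the part that bears it (a point fixed in the world has none). Each returns a list of dicts, best first, with "conf" (0 to 1); they miss things now and then, are a little off and sometimes report something else, mostly with a low value. They report only what shows in the picture. A call takes as long as a camera call. They do not tell look-alikes from the thing itself.
- search_frame(picture, label): "centre" ([column, row] in pixels, amid what is visible of it).
- regions_of(picture, label): "region" (400x640 bool, what is visible of it) and "centre" ([column, row] in pixels, amid what is visible of it).
The state is a dict: "time_s": time; "joints": joint angles; "joint_velocities": joint speeds; "effort": joint torques, N m; "tcp_pos": TCP position; "ee_rot": TCP orientation; "wrist_force": force on the tool from outside, world axes, zero at the start; "moment": the same for the moment, N m; "gripper_width": opening from 0.0 (shut) to 1.0 (fully open); "gripper_force": force on a finger pad.
Only numpy, scipy, OpenCV 4.12 (cv2) and the standard library are available. Lean on these libraries where they do the work, as an engineer would, in place of code of your own. Each camera call takes 0.05 s, during which the arm holds its last target. There are 200 camera calls.

## Working session

There is one attempt and no reset: what is moved stays moved. The work goes in short steps, Python scripts to look and compute and a shell command to move; the robot and the scene stay as the last step left them, time stands still between calls to the robot, and variables do not carry over. Pictures are saved under pics/ and viewed, at most 10 in all, crops included, and the job is handed in when it is done.

```bash
ls; mkdir -p pics
python3 - <<'E'
from station import *
import cv2,numpy as np
s=sense();print(s)
ims=[]
for n in("side","top"):
    p=capture(n);cv2.imwrite(f"pics/{n}0.png",p["color"][:,:,::-1]);print(n,p["mtx"].tolist(),p["k1"],np.round(p["world_to_cam"],3).tolist())
    for l in["door","door_handle","housing","nipple","gun","stand","bowl","tub","brush"]:
        print(l,[(np.round(d["centre"]).tolist(),round(d["conf"],2)) for d in search_frame(p,l)][:4])
E
```

```text
pics
{'time_s': 0.0, 'joints': array([-5.58280425e+01,  2.20902830e+01,  3.80120676e-01, -2.92565268e-02,
       -6.84098214e+01, -1.48173849e+01]), 'joint_velocities': array([-0.02502738,  0.01368558, -0.0149578 ,  0.08066444,  0.04509355,
        0.08566193]), 'effort': array([ 3.99866303e-04, -3.90665567e+01,  1.87401867e+01,  4.21983808e+00,
        1.09360035e-02, -2.04988678e-04]), 'tcp_pos': array([ 0.20696556, -0.58910672,  0.22146627]), 'ee_rot': array([[-9.43548105e-01, -3.31234599e-01, -7.83364365e-04],
       [-3.31235517e-01,  9.43545990e-01,  1.99921850e-03],
       [ 7.69299654e-05,  2.14583693e-03, -9.99997695e-01]]), 'wrist_force': array([-0.00897245, -0.35394967,  0.26898903]), 'moment': array([-0.004906  , -0.0010002 ,  0.02660101]), 'gripper_force': 0.0, 'gripper_width': 1.0034324638977403}
side [[422.4421888826407, 0.0, 325.2129777250212], [0.0, 422.4421888826407, 200.87828948166387], [0.0, 0.0, 1.0]] -0.038915052556833564 [[-0.922, -0.387, -0.007, 0.466], [0.204, -0.5, 0.842, -0.223], [-0.329, 0.775, 0.54, -0.682], [0.0, 0.0, 0.0, 1.0]]
door [([270.0, 251.0], 0.
[... 354 characters left out ...]
[344.0, 154.0], 0.58)]
top [[521.0150791921061, 0.0, 328.66358499382926], [0.0, 521.0150791921061, 212.96260283219883], [0.0, 0.0, 1.0]] 0.03998310585651175 [[-0.022, -1.0, -0.009, -0.097], [0.986, -0.023, 0.164, -0.53], [-0.164, -0.006, 0.986, -1.444], [0.0, 0.0, 0.0, 1.0]]
door [([264.0, 196.0], 0.58), ([375.0, 208.0], 0.17)]
door_handle [([266.0, 191.0], 0.57)]
housing [([259.0, 151.0], 0.77)]
nipple [([266.0, 165.0], 0.44)]
gun [([381.0, 206.0], 0.73), ([371.0, 205.0], 0.39)]
stand [([450.0, 266.0], 0.97), ([282.0, 272.0], 0.87), ([398.0, 150.0], 0.77), ([374.0, 208.0], 0.63)]
bowl [([344.0, 153.0], 0.63), ([263.0, 151.0], 0.39)]
tub [([340.0, 254.0], 0.9)]
brush [([436.0, 182.0], 0.94)]
```

Run:
```python
import cv2,numpy as np
a=cv2.imread("pics/side0.png");b=cv2.imread("pics/top0.png")
c=cv2.resize(a[90:330,140:540],(800,480),interpolation=cv2.INTER_CUBIC)
d=cv2.resize(b[60:320,150:540],(800,533),interpolation=cv2.INTER_CUBIC)
cv2.imwrite("pics/s1.png",c);cv2.imwrite("pics/t1.png",d)
```

```text
(no output)
```

View pics/s1.png

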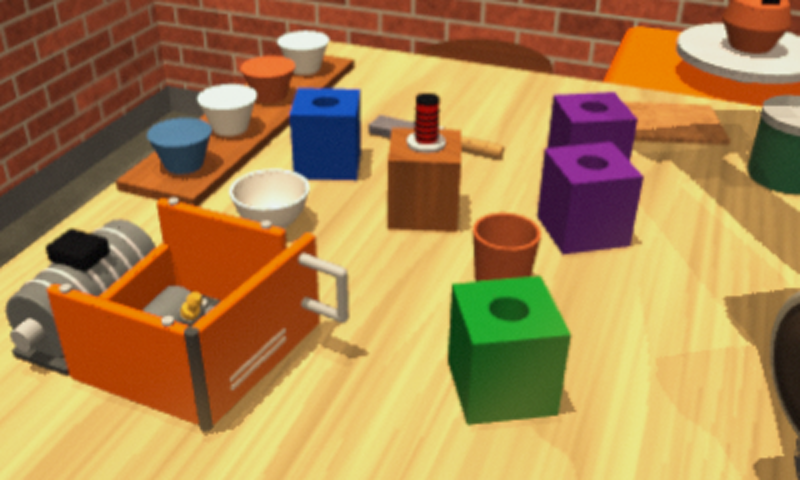

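View pics/t1.png

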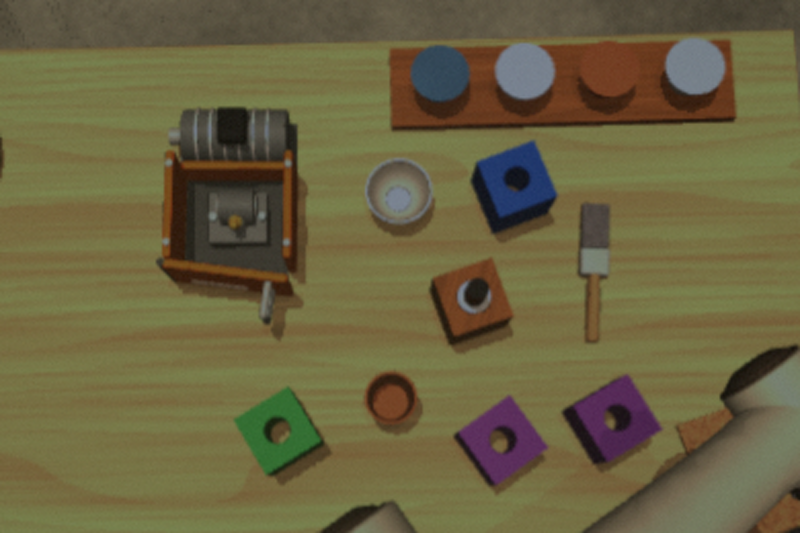

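The top view shows the brown wooden stand with the red-handled gun at crop (472,300). The look-alikes are blue (515,185), green (278,430) and purple (500,440) and (612,420). The gun is in the brown one. The housing is at the left, its door slightly ajar, with the handle at (267,300) and the nipple at (235,221).

```bash
cat > h.py <<'E'
from station import *
import cv2,numpy as np
from scipy.optimize import least_squares
def proj(p,X):
    X=np.atleast_2d(X);c=(p["world_to_cam"]@np.c_[X,np.ones(len(X))].T).T
    s=np.c_[c[:,0],-c[:,1]]/-c[:,2:3];s=s*(1+p["k1"]*(s**2).sum(1))[:,None]
    return s*[p["mtx"][0][0],p["mtx"][1][1]]+[p["mtx"][0][2],p["mtx"][1][2]]
def plane(p,uv,z):
    return np.r_[least_squares(lambda q:proj(p,[q[0],q[1],z])[0]-uv,[.6,0]).x,z]
def tri(l):
    r=least_squares(lambda X:np.concatenate([proj(p,X)[0]-uv for p,uv in l]),[.6,0,.1]);return r.x,np.abs(r.fun).max()
E
python3 - <<'E'
from h import *
t=capture("top");s=capture("side")
T=lambda x,y:np.array([150+x*390/800,60+y*260/533]);S=lambda x,y:np.array([140+x/2,90+y/2])
np.set_printoptions(precision=4,suppress=True)
for n,uv in dict(FL=T(167,245),FR=T(287,241),BL=T(170,163),BR=T(290,157)).items():print(n,plane(t,uv,.11))
for n,uv in dict(FL=S(168,320),FR=S(314,243),BL=S(60,290),BR=S(172,204)).items():print("side",n,plane(s,uv,.11))
print("nip",tri([(t,T(235,220)),(s,S(190,303))]))
print("bar top",plane(t,T(266,316),.102),plane(s,S(343,270),.102),"bot",plane(s,S(343,318),.05))
print("hinge top",plane(s,S(197,333),.115),plane(t,T(165,262),.115))
print("gun",plane(t,T(478,291),.155),plane(s,S(427,98),.155),"flange",plane(t,T(473,296),.1),plane(s,S(426,142),.1))
print("bowl",plane(t,T(399,190),.05)," tub",plane(t,T(391,400),.075))
for n in["bowl","tub","brush"]:
  for p in(t,s):
    d=search_frame(p,n)
    if d: print(n,plane(p,d[0]["centre"],.03))
for q in [[473,260+22]]:pass
# stand corners top
for uv in [(432,294),(492,261),(511,318),(452,338)]:print("stand",plane(t,T(*uv),.095))
for x,y in[(165,262),(292,285),(290,292)]:print("door",plane(t,T(x,y),.115))
E
```

```text
FL [0.6159 0.1566 0.11  ]
FR [ 0.6176 -0.0046  0.11  ]
BL [0.7301 0.1534 0.11  ]
BR [ 0.7348 -0.0098  0.11  ]
side FL [0.6221 0.1572 0.11  ]
side FR [0.5592 0.0072 0.11  ]
side BL [0.7346 0.1589 0.11  ]
side BR [ 0.7252 -0.0017  0.11  ]
nip (array([0.6631, 0.0726, 0.0543]), np.float64(0.08720994278317562))
bar top [0.5174 0.0251 0.102 ] [0.5205 0.0265 0.102 ] bot [0.5193 0.0323 0.05  ]
hinge top [0.5866 0.167  0.115 ] [0.5915 0.1581 0.115 ]
gun [ 0.5349 -0.2537  0.155 ] [ 0.5384 -0.25    0.155 ] flange [ 0.5384 -0.2523  0.1   ] [ 0.537  -0.2472  0.1   ]
bowl [ 0.702  -0.1586  0.05  ]  tub [ 0.4036 -0.1393  0.075 ]
bowl [ 0.7145 -0.1522  0.03  ]
bowl [ 0.7028 -0.1649  0.03  ]
tub [ 0.409  -0.1361  0.03  ]
tub [ 0.4163 -0.1752  0.03  ]
brush [ 0.6067 -0.4228  0.03  ]
brush [ 0.6043 -0.4246  0.03  ]
stand [ 0.5434 -0.1978  0.095 ]
stand [ 0.5868 -0.2802  0.095 ]
stand [ 0.5082 -0.3024  0.095 ]
stand [ 0.483  -0.2226  0.095 ]
door [0.5915 0.1581 0.115 ]
door [ 0.5562 -0.011   0.115 ]
door [ 0.5468 -0.0083  0.115 ]
```

```bash
python3 -m pendant '[{"x":0.02,"y":0.08,"rz":0.05},{"x":0.08,"y":0.22,"rz":0.1},{"x":0.14,"y":0.36,"rz":0.15},{"x":0.2,"y":0.5,"rz":0.2},{"x":0.26,"y":0.64,"rz":0.25},{"x":0.32,"y":0.78,"rz":0.3},{"x":0.38,"y":0.92,"rz":0.35},{"x":0.4,"y":1,"rz":0.4}]'; python3 -m pendant '[{"x":0.06,"y":0.14,"rz":0.05},{"x":0.11,"y":0.28,"rz":0.1},{"x":0.16,"y":0.42,"rz":0.15},{"x":0.21,"y":0.56,"rz":0.2},{"x":0.26,"y":0.7,"rz":0.25},{"x":0.31,"y":0.84,"rz":0.3},{"x":0.36,"y":0.96,"rz":0.35},{"x":0.4,"y":1,"rz":0.4}]'; python3 -m pendant '[{"x":0.06,"y":0.1,"rz":0.01},{"x":0.14,"y":0.2,"rz":0.02},{"x":0.22,"y":0.3,"rz":0.03},{"x":0.3,"y":0.4,"rz":0.037},{"x":0.38,"y":0.44,"rz":0.037},{"x":0.41,"y":0.46,"rz":0.037},{"x":0.41,"y":0.46,"rz":0.037},{"x":0.41,"y":0.46,"rz":0.037}]'
python3 - <<'E'
from h import *
np.set_printoptions(precision=4,suppress=True)
s=sense();print(s["joints"],s["tcp_pos"],s["ee_rot"],s["time_s"])
w=capture("wrist");cv2.imwrite("pics/w1.png",w["color"][:,:,::-1])
for l in["door","door_handle","nipple"]:print(l,[(np.round(d["centre"]).tolist(),round(d["conf"],2)) for d in search_frame(w,l)])
print(proj(w,[[.519,.026,.102],[.519,.026,.05],[.66,.074,.068]]))
E
```

```text
[-55.8286  22.042    0.4523   0.0007 -68.4102 -14.8175] [ 0.2071 -0.5897  0.2225] [[-0.9435 -0.3314 -0.    ]
 [-0.3314  0.9435 -0.    ]
 [ 0.     -0.     -1.    ]] 1.4
door []
door_handle []
nipple []
[[647.6766 519.3153]
 [617.5582 479.7072]
 [598.5882 549.1075]]$[0]: bad value
$[0]: bad value
$[0]: bad value
```

View pics/w1.png

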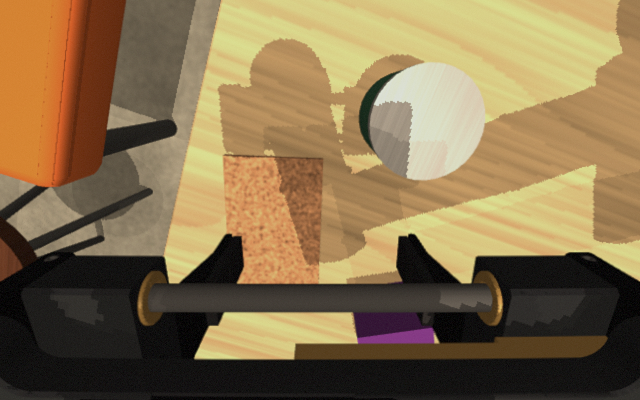

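The rows were refused and the arm hasn't moved; the view still shows the start area, with the mat at (270,220). Each row probably needs all seven fields.

```bash
python3 -m pendant '[{"x":0.02,"y":0.08,"z":0,"rx":0,"ry":0,"rz":0.05,"claw":1},{"x":0.08,"y":0.22,"z":0,"rx":0,"ry":0,"rz":0.1,"claw":1},{"x":0.14,"y":0.36,"z":0,"rx":0,"ry":0,"rz":0.15,"claw":1},{"x":0.2,"y":0.5,"z":0,"rx":0,"ry":0,"rz":0.2,"claw":1},{"x":0.26,"y":0.64,"z":0,"rx":0,"ry":0,"rz":0.25,"claw":1},{"x":0.32,"y":0.78,"z":0,"rx":0,"ry":0,"rz":0.3,"claw":1},{"x":0.38,"y":0.92,"z":0,"rx":0,"ry":0,"rz":0.35,"claw":1},{"x":0.4,"y":1,"z":0,"rx":0,"ry":0,"rz":0.4,"claw":1}]'
```

```text
time_s: 2.6
tcp_pos: [0.3077, -0.3383, 0.2229]
ee_rot: [[0.03, -1.0, 0.001], [-1.0, -0.03, -0.0], [0.0, -0.001, -1.0]]
wrist_force: [0.2, 0.4, 0.5]
gripper_width: 1.001
gripper_force: 0.0
```

```bash
python3 -m pendant '[{"x":0.06,"y":0.14,"z":0,"rx":0,"ry":0,"rz":0.05,"claw":1},{"x":0.11,"y":0.28,"z":0,"rx":0,"ry":0,"rz":0.1,"claw":1},{"x":0.16,"y":0.42,"z":0,"rx":0,"ry":0,"rz":0.15,"claw":1},{"x":0.21,"y":0.56,"z":0,"rx":0,"ry":0,"rz":0.2,"claw":1},{"x":0.26,"y":0.7,"z":0,"rx":0,"ry":0,"rz":0.25,"claw":1},{"x":0.31,"y":0.84,"z":0,"rx":0,"ry":0,"rz":0.3,"claw":1},{"x":0.36,"y":0.96,"z":0,"rx":0,"ry":0,"rz":0.35,"claw":1},{"x":0.4,"y":1,"z":0,"rx":0,"ry":0,"rz":0.4,"claw":1}]'
python3 -m pendant '[{"x":0.06,"y":0.1,"z":0,"rx":0,"ry":0,"rz":0.01,"claw":1},{"x":0.14,"y":0.2,"z":0,"rx":0,"ry":0,"rz":0.02,"claw":1},{"x":0.22,"y":0.3,"z":0,"rx":0,"ry":0,"rz":0.03,"claw":1},{"x":0.3,"y":0.4,"z":0,"rx":0,"ry":0,"rz":0.037,"claw":1},{"x":0.38,"y":0.44,"z":0,"rx":0,"ry":0,"rz":0.037,"claw":1},{"x":0.41,"y":0.46,"z":0,"rx":0,"ry":0,"rz":0.037,"claw":1},{"x":0.41,"y":0.46,"z":0,"rx":0,"ry":0,"rz":0.037,"claw":1},{"x":0.41,"y":0.46,"z":0,"rx":0,"ry":0,"rz":0.037,"claw":1}]'
python3 - <<'E'
from h import *
np.set_printoptions(precision=4,suppress=True)
s=sense();print(s["joints"],s["tcp_pos"],s["ee_rot"],s["time_s"])
w=capture("wrist");cv2.imwrite("pics/w2.png",w["color"][:,:,::-1])
for l in["door","door_handle","nipple"]:print(l,[(np.round(d["centre"]).tolist(),round(d["conf"],2)) for d in search_frame(w,l)])
print(proj(w,[[.519,.026,.102],[.519,.026,.05],[.66,.074,.068]]))
E
```

```text
time_s: 3.6
tcp_pos: [0.4076, -0.0882, 0.2229]
ee_rot: [[0.96, -0.279, 0.001], [-0.279, -0.96, 0.0], [0.001, -0.001, -1.0]]
wrist_force: [0.1, 0.3, 0.3]
gripper_width: 1.0
gripper_force: 0.0
time_s: 4.6
tcp_pos: [0.5089, 0.0249, 0.2226]
ee_rot: [[0.985, -0.174, -0.0], [-0.174, -0.985, -0.0], [-0.0, 0.0, -1.0]]
wrist_force: [-0.2, -0.6, 0.1]
gripper_width: 1.0
gripper_force: 0.0
[ 21.0693  10.7783 -15.4591  -0.0067 -63.7861  58.9204] [0.5089 0.0249 0.2226] [[ 0.9848 -0.1739 -0.0004]
 [-0.1739 -0.9848 -0.    ]
 [-0.0004  0.0001 -1.    ]] 4.6
door [([255.0, 124.0], 0.56)]
door_handle []
nipple []
[[316.9582 179.4366]
 [317.3429 166.8171]
 [236.4165  27.7613]]
```

View pics/w2.png

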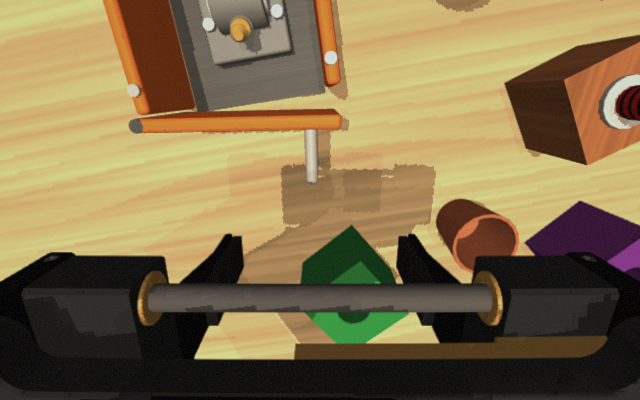

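The wrist view shows the door ajar along (135,126)-(345,122). The handle stub runs down to the bar at (312,178), and the nipple is near (240,27).

```bash
python3 - <<'E'
from h import *
np.set_printoptions(precision=4,suppress=True)
w=capture("wrist");t=capture("top")
for n,uv,z in[("bar",(312,177),.102),("FL",(134,91),.11),("FR",(331,58),.11),("stub root",(311,128),.102),("doorL",(133,131),.115),("doorR",(343,127),.115),("doorbackL",(135,120),.115),("doorbackR",(340,111),.115)]:print(n,plane(w,np.array(uv,float),z))
for d in(-4,0,4):
  print("nip",tri([(w,np.array([240,27.+d])),(t,np.array([264.6,167.3]))]))
c=w["color"][0:60,180:310,::-1];cv2.imwrite("pics/n1.png",np.vstack([cv2.resize(c,None,fx=6,fy=6,interpolation=2)[:, :780],cv2.resize(t["color"][150:185,235:300,::-1],(780,200),interpolation=2)]))
E
python3 -m pendant '[{"x":0,"y":0,"z":0,"rx":0,"ry":0,"rz":0,"claw":0.6},{"x":0.02,"y":0.0,"z":-0.05,"rx":0,"ry":0,"rz":0,"claw":0.6},{"x":0.04,"y":0,"z":-0.1,"rx":0,"ry":0,"rz":0,"claw":0.6},{"x":0.04,"y":0,"z":-0.15,"rx":0,"ry":0,"rz":0,"claw":0.6},{"x":0.04,"y":0,"z":-0.2,"rx":0,"ry":0,"rz":0,"claw":0.6},{"x":0.04,"y":0,"z":-0.25,"rx":0,"ry":0,"rz":0,"claw":0.6},{"x":0.04,"y":0,"z":-0.28,"rx":0,"ry":0,"rz":0,"claw":0.6},{"x":0.04,"y":0,"z":-0.3,"rx":0,"ry":0,"rz":0,"claw":0.6}]'
```

```text
bar [0.5224 0.0302 0.102 ]
FL [0.6211 0.1602 0.11  ]
FR [ 0.6174 -0.0026  0.11  ]
stub root [0.5656 0.0232 0.102 ]
doorL [0.5904 0.1692 0.115 ]
doorR [ 0.5631 -0.0036  0.115 ]
doorbackL [0.5987 0.1645 0.115 ]
doorbackR [ 0.5762 -0.0031  0.115 ]
nip (array([0.6727, 0.0778, 0.0265]), np.float64(0.839573806602516))
nip (array([0.6618, 0.0721, 0.0616]), np.float64(0.2812532224428992))
nip (array([0.6523, 0.067 , 0.0929]), np.float64(0.16675857396671745))
time_s: 5.9
tcp_pos: [0.5196, 0.0253, 0.1471]
ee_rot: [[0.985, -0.173, -0.0], [-0.173, -0.985, -0.0], [-0.0, 0.0, -1.0]]
wrist_force: [0.1, -0.7, 0.2]
gripper_width: 0.602
gripper_force: 0.0
```

View pics/n1.png

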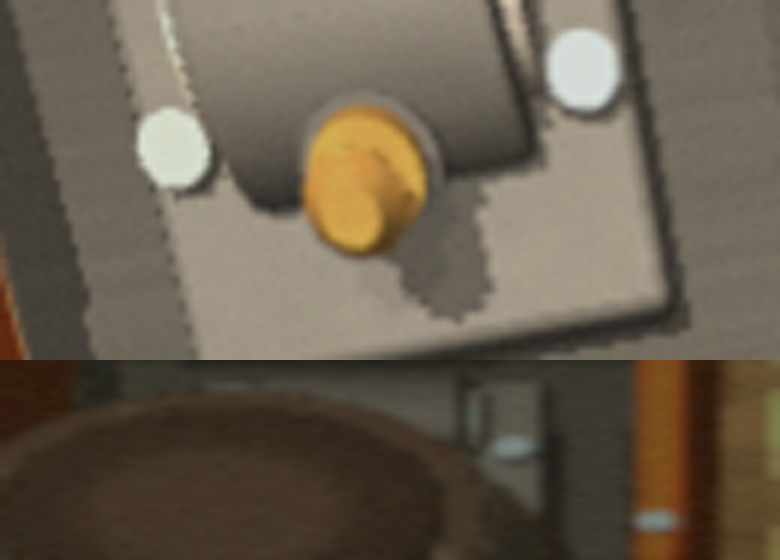

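The nipple's top face is at wrist pixel ~(240,37). Going down and gripping the bar.

```bash
python3 -m pendant '[{"x":0.01,"y":0.01,"z":-0.07,"rx":0,"ry":0,"rz":0,"claw":0.6},{"x":0.01,"y":0.01,"z":-0.14,"rx":0,"ry":0,"rz":0,"claw":0.6},{"x":0.01,"y":0.01,"z":-0.21,"rx":0,"ry":0,"rz":0,"claw":0.6},{"x":0.01,"y":0.01,"z":-0.28,"rx":0,"ry":0,"rz":0,"claw":0.6},{"x":0.01,"y":0.01,"z":-0.33,"rx":0,"ry":0,"rz":0,"claw":0.6},{"x":0.01,"y":0.01,"z":-0.34,"rx":0,"ry":0,"rz":0,"claw":0},{"x":0.01,"y":0.01,"z":-0.34,"rx":0,"ry":0,"rz":0,"claw":0},{"x":0.01,"y":0.01,"z":-0.34,"rx":0,"ry":0,"rz":0,"claw":0}]'
python3 - <<'E'
import numpy as np
h=np.array([.601,.162]);s=9
p0=np.array([.5221,.0278])
for th in range(9,104,6):
    a=np.radians(-111.5-th);p=h+.1558*np.array([np.cos(a),np.sin(a)]);print(th,p.round(4),((p-p0)/.25).round(3),round(-(th-9)/180,3))
E
```

```text
time_s: 6.9
tcp_pos: [0.5227, 0.028, 0.0633]
ee_rot: [[0.985, -0.173, 0.002], [-0.173, -0.985, 0.0], [0.001, -0.001, -1.0]]
wrist_force: [0.4, -0.6, -0.3]
gripper_width: 0.339
gripper_force: 0.0
9 [0.5219 0.0278] [-0.001 -0.   ] 0.0
15 [0.5083 0.0368] [-0.055  0.036] -0.033
21 [0.4957 0.0471] [-0.105  0.077] -0.067
27 [0.4843 0.0588] [-0.151  0.124] -0.1
33 [0.4742 0.0715] [-0.192  0.175] -0.133
39 [0.4654 0.0853] [-0.227  0.23 ] -0.167
45 [0.4581 0.0999] [-0.256  0.288] -0.2
51 [0.4524 0.1152] [-0.279  0.349] -0.233
57 [0.4483 0.1309] [-0.295  0.413] -0.267
63 [0.4459 0.1471] [-0.305  0.477] -0.3
69 [0.4452 0.1634] [-0.308  0.542] -0.333
75 [0.4462 0.1796] [-0.304  0.607] -0.367
81 [0.4489 0.1957] [-0.293  0.672] -0.4
87 [0.4533 0.2114] [-0.275  0.735] -0.433
93 [0.4592 0.2266] [-0.251  0.795] -0.467
99 [0.4668 0.2411] [-0.221  0.853] -0.5
```

```bash
python3 -m pendant '[{"x":0,"y":0,"z":0,"rx":0,"ry":0,"rz":0,"claw":0},{"x":0,"y":0,"z":0,"rx":0,"ry":0,"rz":0,"claw":0},{"x":0,"y":0,"z":0,"rx":0,"ry":0,"rz":0,"claw":0},{"x":0,"y":0,"z":0,"rx":0,"ry":0,"rz":0,"claw":0},{"x":-0.028,"y":0.017,"z":0,"rx":0,"ry":0,"rz":-0.017,"claw":0},{"x":-0.055,"y":0.036,"z":0,"rx":0,"ry":0,"rz":-0.033,"claw":0},{"x":-0.08,"y":0.056,"z":0,"rx":0,"ry":0,"rz":-0.05,"claw":0},{"x":-0.105,"y":0.077,"z":0,"rx":0,"ry":0,"rz":-0.067,"claw":0}]'
```

```text
time_s: 7.9
tcp_pos: [0.4972, 0.0481, 0.063]
ee_rot: [[0.927, -0.376, 0.003], [-0.376, -0.927, 0.001], [0.003, -0.002, -1.0]]
wrist_force: [3.0, 3.0, -2.8]
gripper_width: 0.12
gripper_force: 30.0
```

```bash
python3 -m pendant '[{"x":-0.046,"y":0.047,"z":0,"rx":0,"ry":0,"rz":-0.033,"claw":0},{"x":-0.087,"y":0.098,"z":0,"rx":0,"ry":0,"rz":-0.066,"claw":0},{"x":-0.122,"y":0.153,"z":0,"rx":0,"ry":0,"rz":-0.1,"claw":0},{"x":-0.151,"y":0.211,"z":0,"rx":0,"ry":0,"rz":-0.133,"claw":0},{"x":-0.174,"y":0.272,"z":0,"rx":0,"ry":0,"rz":-0.166,"claw":0},{"x":-0.19,"y":0.336,"z":0,"rx":0,"ry":0,"rz":-0.2,"claw":0},{"x":-0.2,"y":0.4,"z":0,"rx":0,"ry":0,"rz":-0.233,"claw":0},{"x":-0.203,"y":0.465,"z":0,"rx":0,"ry":0,"rz":-0.266,"claw":0}]'
```

```text
time_s: 8.9
tcp_pos: [0.4446, 0.1633, 0.063]
ee_rot: [[0.34, -0.94, -0.001], [-0.94, -0.34, -0.001], [0.001, 0.001, -1.0]]
wrist_force: [0.5, 0.4, 2.9]
gripper_width: 0.123
gripper_force: 30.0
```

```bash
python3 -m pendant '[{"x":0.004,"y":0.065,"z":0,"rx":0,"ry":0,"rz":-0.033,"claw":0},{"x":0.015,"y":0.13,"z":0,"rx":0,"ry":0,"rz":-0.067,"claw":0},{"x":0.033,"y":0.193,"z":0,"rx":0,"ry":0,"rz":-0.1,"claw":0},{"x":0.057,"y":0.253,"z":0,"rx":0,"ry":0,"rz":-0.133,"claw":0},{"x":0.087,"y":0.311,"z":0,"rx":0,"ry":0,"rz":-0.167,"claw":0},{"x":0.104,"y":0.338,"z":0,"rx":0,"ry":0,"rz":-0.183,"claw":0},{"x":0.104,"y":0.338,"z":0,"rx":0,"ry":0,"rz":-0.183,"claw":0},{"x":0.104,"y":0.338,"z":0,"rx":0,"ry":0,"rz":-0.183,"claw":0.6}]'
python3 -m pendant '[{"x":0,"y":0,"z":0,"rx":0,"ry":0,"rz":0,"claw":0.6},{"x":0,"y":0,"z":0,"rx":0,"ry":0,"rz":0,"claw":0.6},{"x":0,"y":0,"z":0,"rx":0,"ry":0,"rz":0,"claw":0.6},{"x":0,"y":0,"z":0.1,"rx":0,"ry":0,"rz":0,"claw":0.6},{"x":0,"y":0,"z":0.25,"rx":0,"ry":0,"rz":0,"claw":0.6},{"x":0,"y":0,"z":0.4,"rx":0,"ry":0,"rz":0,"claw":0.6},{"x":0,"y":-0.02,"z":0.55,"rx":0,"ry":0,"rz":0,"claw":0.6},{"x":0,"y":-0.1,"z":0.62,"rx":0,"ry":0,"rz":0,"claw":0.6}]'
```

```text
time_s: 9.9
tcp_pos: [0.4707, 0.2484, 0.0629]
ee_rot: [[-0.222, -0.975, -0.0], [-0.975, 0.222, 0.0], [-0.0, 0.0, -1.0]]
wrist_force: [-0.3, -0.0, 0.1]
gripper_width: 0.165
gripper_force: 0.0
time_s: 10.9
tcp_pos: [0.4718, 0.2231, 0.2195]
ee_rot: [[-0.221, -0.975, 0.003], [-0.975, 0.221, 0.002], [-0.003, -0.002, -1.0]]
wrist_force: [0.8, 0.3, -0.4]
gripper_width: 0.598
gripper_force: 0.0
```

```bash
python3 -m pendant '[{"x":0,"y":-0.05,"z":0.05,"rx":0,"ry":0,"rz":0.055,"claw":0.7},{"x":0.04,"y":-0.15,"z":0.1,"rx":0,"ry":0,"rz":0.11,"claw":0.8},{"x":0.08,"y":-0.25,"z":0.1,"rx":0,"ry":0,"rz":0.165,"claw":0.8},{"x":0.12,"y":-0.35,"z":0.1,"rx":0,"ry":0,"rz":0.22,"claw":0.8},{"x":0.16,"y":-0.45,"z":0.1,"rx":0,"ry":0,"rz":0.275,"claw":0.8},{"x":0.2,"y":-0.55,"z":0.1,"rx":0,"ry":0,"rz":0.33,"claw":0.8},{"x":0.24,"y":-0.63,"z":0.1,"rx":0,"ry":0,"rz":0.385,"claw":0.8},{"x":0.24,"y":-0.66,"z":0.1,"rx":0,"ry":0,"rz":0.44,"claw":0.8}]'
python3 - <<'E'
from h import *
np.set_printoptions(precision=4,suppress=True)
w=capture("wrist");cv2.imwrite("pics/w3.png",w["color"][:,:,::-1])
s=sense();print(s["joints"],s["tcp_pos"])
for l in["door","door_handle","nipple","housing"]:print(l,[(np.round(d["centre"]).tolist(),round(d["conf"],2)) for d in search_frame(w,l)])
import pickle;pickle.dump(w,open("w3.pkl","wb"))
E
```

```text
time_s: 11.9
tcp_pos: [0.5305, 0.0555, 0.2411]
ee_rot: [[0.917, -0.399, -0.003], [-0.399, -0.917, -0.001], [-0.002, 0.002, -1.0]]
wrist_force: [1.0, -0.8, -0.2]
gripper_width: 0.804
gripper_force: 0.0
[ 23.3857  12.3973 -10.5772  -0.0205 -67.2102  43.338 ] [0.5302 0.0553 0.2412]
door [([206.0, 206.0], 0.61)]
door_handle [([208.0, 208.0], 0.8)]
nipple [([250.0, 62.0], 0.58)]
housing [([208.0, 86.0], 0.63)]
```

View pics/w3.png

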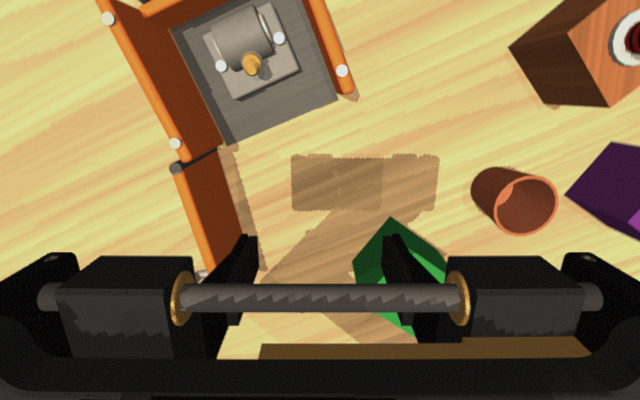

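The door stands wide open, the nipple is near (251,63), and the housing screws are at (109,18), (175,143) and (342,71). Now fitting the nipple with overlaid rings.

```bash
cat > nip.py <<'E'
from h import *
import pickle
np.set_printoptions(precision=4,suppress=True)
w=pickle.load(open("w3.pkl","rb"));s=capture("side");t=capture("top");w2=capture("wrist")
S=[plane(w,np.array(u,float),.11) for u in[(109,18),(175,143),(342,71)]]
print(np.array(S));d=S[0]-S[1];print("yaw x",np.degrees(np.arctan2(d[1],d[0])));d=S[1]-S[2];print("yaw y",np.degrees(np.arctan2(-d[0],d[1])))
yaw=0
def ax(yaw): a=np.radians(25);return np.array([-np.sin(a)*np.cos(yaw),-np.sin(a)*np.sin(yaw),np.cos(a)])
def ring(P,r,h,yaw=0):
    z=ax(yaw);y=np.array([-np.sin(yaw),np.cos(yaw),0]);x=np.cross(y,z);a=np.linspace(0,2*np.pi,40)
    return P+h*z+r*(np.cos(a)[:,None]*x+np.sin(a)[:,None]*y)
P0=np.array([.655,.073,.068])
boxes={}
ms=[]
for n,p in(("w",w),("s",s),("t",t)):
    hsv=cv2.cvtColor(p["color"],cv2.COLOR_RGB2HSV);c=proj(p,P0)[0]
    m=cv2.inRange(hsv,(14,130,80),(28,255,255));
    k=np.zeros_like(m);cv2.circle(k,tuple(int(v) for v in c),22,255,-1);m&=k
    n_,l,st,ce=cv2.connectedComponentsWithStats(m);i=1+np.argmax(st[1:,4]) if n_>1 else 0
    ms.append((l==i)&(i>0));print(n,c,st[i],ce[i])
views=[(w,ms[0]),(s,ms[1]),(t,ms[2])]
def sil(p,P):
    m=np.zeros((400*4,640*4),np.uint8)
    for r0,h0,r1,h1 in((4.5,0,8,-6),(8,-6,8,-7.5),(8,-7.5,4.5,-9.5),(4.5,-7.5,4.5,-20),(9,-20,9,-22)):
        q=np.r_[proj(p,ring(P,r0/1e3,h0/1e3)),proj(p,ring(P,r1/1e3,h1/1e3))]
        cv2.fillConvexPoly(m,cv2.convexHull((q*4).round().astype(np.int32)),1)
    return m
im=[]
for (p,m),n in zip(views,"wst"):
    c=proj(p,P0)[0].astype(int)
    c=np.clip(c,20,[619,379]);x0,y0=c-20
    q=cv2.resize(p["color"][y0:y0+40,x0:x0+40,::-1],(390,390),interpolation=2);k=390/40
    f=np.load("P.npy") if __import__("os").path.exists("P.npy") else P0
    q2=q.copy()
    for r,h in((.0045,0),(.008,-.006)):
        cv2.polylines(q2,[((proj(p,ring(f,r,h))+.5-[x0,y0])*k).astype(np.int32)],True,(255,0,0),1)
    im.append(q2)
cv2.imwrite("pics/n2.png",cv2.resize(np.hstack(im[:2]),(780,390)));cv2.imwrite("pics/n3.png",im[2])
def score(P):
    e=0
    for p,m in views:
        if m.sum()<20: continue
        a=cv2.resize(sil(p,P),(640,400),interpolation=cv2.INTER_AREA)
        a=cv2.resize(sil(p,P).astype(np.float32),(640,400),interpolation=cv2.INTER_AREA);e+=np.abs(a-m).sum()/m.sum()
    return e
from scipy.optimize import minimize
for z in(.066,.068,.070):
    r=minimize(lambda q:score(np.r_[q,z]),[.655,.073],method="Nelder-Mead",options=dict(initial_simplex=[[.655,.073],[.665,.073],[.655,.083]]));print(z,r.x,r.fun)
for p,m in views:
    if m.sum()<20: continue
    one=lambda q:np.abs(cv2.resize(sil(p,np.r_[q,.068]).astype(np.float32),(640,400),interpolation=cv2.INTER_AREA)-m).sum()/m.sum()
    r=minimize(one,[.655,.073],method="Nelder-Mead",options=dict(initial_simplex=[[.655,.073],[.665,.073],[.655,.083]]));print("one",r.x,r.fun)
E
python3 nip.py
```

```text
[[ 0.7312  0.1571  0.11  ]
 [ 0.6208  0.1605  0.11  ]
 [ 0.6168 -0.0025  0.11  ]]
yaw x -1.7649442135424571
yaw y -1.3809032117888227
w [252.4056  68.287 ] [243  53  18  23 323] [251.0495  63.6316]
s [237.6885 236.9605] [230 236  11  14 116] [235.3879 242.7414]
t [263.7671 168.797 ] [263 165   5   5  18] [265.1111 167.    ]
0.066 [0.6546 0.0745] 0.23408308423187787
0.068 [0.6541 0.0742] 0.28480136383046867
0.07 [0.6538 0.0741] 0.41664220134514784
one [0.6543 0.0741] 0.06037151702786378
one [0.6522 0.078 ] 0.1627155172413793
```

View pics/n2.png

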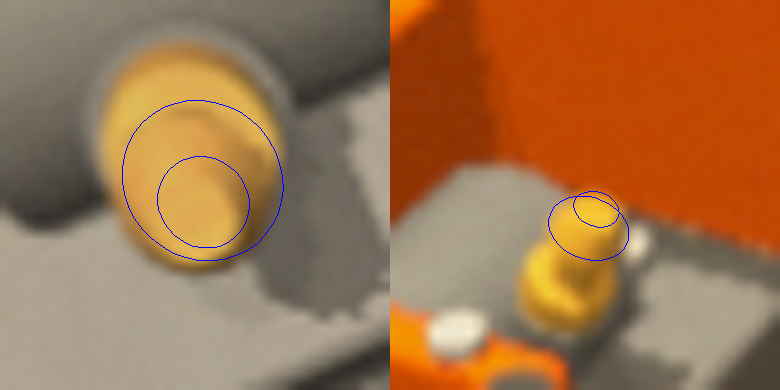

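The left crop's wrist overlay is off by about 1 px and the side overlay agrees, so the nipple is at about (0.654, 0.0745, 0.067) with housing yaw -1.5°. Next, the gun.

```bash
python3 -m pendant '[{"x":-0.02,"y":-0.08,"z":0.02,"rx":0,"ry":0,"rz":0.02,"claw":0.8},{"x":-0.05,"y":-0.2,"z":0.04,"rx":0,"ry":0,"rz":0.05,"claw":0.8},{"x":-0.08,"y":-0.34,"z":0.06,"rx":0,"ry":0,"rz":0.08,"claw":0.8},{"x":-0.11,"y":-0.5,"z":0.06,"rx":0,"ry":0,"rz":0.1,"claw":0.8},{"x":-0.14,"y":-0.66,"z":0.06,"rx":0,"ry":0,"rz":0.12,"claw":0.8},{"x":-0.16,"y":-0.82,"z":0.06,"rx":0,"ry":0,"rz":0.13,"claw":0.8},{"x":-0.16,"y":-0.93,"z":0.06,"rx":0,"ry":0,"rz":0.13,"claw":0.8},{"x":-0.16,"y":-1,"z":0.06,"rx":0,"ry":0,"rz":0.13,"claw":0.8}]'
cat > gun.py <<'E'
from h import *
np.set_printoptions(precision=4,suppress=True)
w=capture("wrist");t=capture("top");sd=capture("side");s=sense();print(s["joints"],s["tcp_pos"],s["time_s"])
out=w["color"][:,:,::-1].copy()
for p,n in((w,"w"),(t,"t"),(sd,"s")):
    hsv=cv2.cvtColor(p["color"],cv2.COLOR_RGB2HSV);c=proj(p,[.538,-.251,.13])[0]
    for nm,m in(("red",cv2.inRange(hsv,(0,200,60),(4,255,255))|cv2.inRange(hsv,(174,200,60),(180,255,255))),("flange",cv2.inRange(hsv,(0,0,130),(180,45,255)))):
        k=np.zeros_like(m);cv2.circle(k,tuple(int(v) for v in c),60 if n=="w" else 25,255,-1);m=m&k
        ys,xs=np.nonzero(m)
        if len(xs)<8: print(n,nm,"none");continue
        n_,l,st,ce=cv2.connectedComponentsWithStats(m);i=1+np.argmax(st[1:,4])
        print(n,nm,st[i],ce[i].round(1),plane(p,ce[i],.128 if nm=="red" else .101))
    for r,z,cl in((.023,.101,(255,0,0)),(.014,.155,(0,255,0))):
        if n=="w":
            a=np.linspace(0,6.28,40);q=proj(w,np.c_[.538+r*np.cos(a),-.251+r*np.sin(a),np.full(40,z)]);cv2.polylines(out,[q.round().astype(np.int32)],True,cl,1)
cv2.imwrite("pics/g1.png",out)
E
python3 gun.py
```

```text
time_s: 13.3
tcp_pos: [0.4911, -0.193, 0.2575]
ee_rot: [[1.0, -0.006, 0.0], [-0.006, -1.0, 0.0], [0.0, -0.0, -1.0]]
wrist_force: [0.0, 1.1, -0.4]
gripper_width: 0.804
gripper_force: 0.0
[ -3.7528  11.125   -9.8602  -0.0131 -69.0344  93.4256] [ 0.4912 -0.1923  0.2573] 13.45
w red [374 126   6  11  18] [376.2 130.7] [ 0.5434 -0.2435  0.128 ]
w flange [358 108  45  46 693] [373.7 125.5] [ 0.5454 -0.2454  0.101 ]
t red none
t flange none
s red [348 142  11  19 175] [353. 151.] [ 0.5365 -0.2434  0.128 ]
s flange [344 158  18   7  41] [350.6 162. ] [ 0.5398 -0.2383  0.101 ]
```

View pics/g1.png

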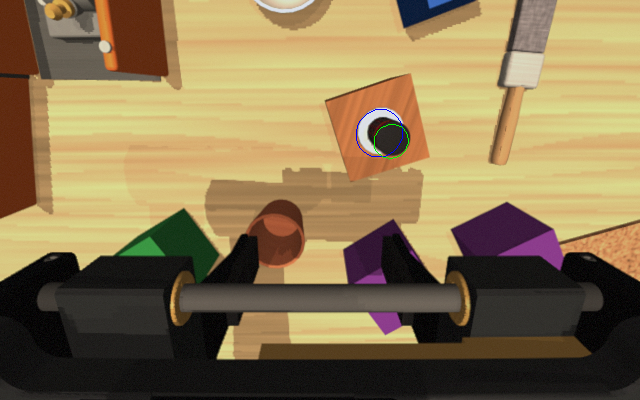

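Confirmed: the red gun sits in the brown wooden block at (380,131), and the overlay matches within 2 px; green and purple blocks are empty. Descending on it.

```bash
python3 -m pendant '[{"x":0.05,"y":-0.06,"z":0,"rx":0,"ry":0,"rz":0,"claw":0.8},{"x":0.13,"y":-0.16,"z":0,"rx":0,"ry":0,"rz":0,"claw":0.8},{"x":0.19,"y":-0.22,"z":-0.05,"rx":0,"ry":0,"rz":0,"claw":0.8},{"x":0.195,"y":-0.23,"z":-0.14,"rx":0,"ry":0,"rz":0,"claw":0.8},{"x":0.195,"y":-0.23,"z":-0.24,"rx":0,"ry":0,"rz":0,"claw":0.8},{"x":0.195,"y":-0.23,"z":-0.34,"rx":0,"ry":0,"rz":0,"claw":0.8},{"x":0.195,"y":-0.23,"z":-0.44,"rx":0,"ry":0,"rz":0,"claw":0.8},{"x":0.195,"y":-0.23,"z":-0.52,"rx":0,"ry":0,"rz":0,"claw":0.8}]'
python3 -m pendant '[{"x":0,"y":0,"z":-0.04,"rx":0,"ry":0,"rz":0,"claw":0.8},{"x":0,"y":0,"z":-0.07,"rx":0,"ry":0,"rz":0,"claw":0.7},{"x":0,"y":0,"z":-0.085,"rx":0,"ry":0,"rz":0,"claw":0.5},{"x":0,"y":0,"z":-0.09,"rx":0,"ry":0,"rz":0,"claw":0.1},{"x":0,"y":0,"z":-0.09,"rx":0,"ry":0,"rz":0,"claw":0},{"x":0,"y":0,"z":-0.09,"rx":0,"ry":0,"rz":0,"claw":0},{"x":0,"y":0,"z":-0.09,"rx":0,"ry":0,"rz":0,"claw":0},{"x":0,"y":0,"z":-0.09,"rx":0,"ry":0,"rz":0,"claw":0}]'
```

```text
time_s: 14.45
tcp_pos: [0.54, -0.2483, 0.1265]
ee_rot: [[1.0, -0.003, -0.001], [-0.003, -1.0, 0.0], [-0.001, -0.0, -1.0]]
wrist_force: [0.0, 0.6, 0.8]
gripper_width: 0.801
gripper_force: 0.0
time_s: 15.45
tcp_pos: [0.5402, -0.2501, 0.1056]
ee_rot: [[1.0, -0.005, 0.001], [-0.005, -1.0, -0.001], [0.001, 0.001, -1.0]]
wrist_force: [0.5, -2.6, 0.9]
gripper_width: 0.316
gripper_force: 30.0
```

```bash
python3 -m pendant '[{"x":0,"y":0,"z":0,"rx":0,"ry":0,"rz":0,"claw":0.4},{"x":0,"y":0,"z":-0.008,"rx":0,"ry":0,"rz":0,"claw":0.4},{"x":0,"y":0,"z":-0.014,"rx":0,"ry":0,"rz":0,"claw":0.4},{"x":0,"y":0,"z":-0.016,"rx":0,"ry":0,"rz":0,"claw":0},{"x":0,"y":0,"z":-0.016,"rx":0,"ry":0,"rz":0,"claw":0},{"x":0,"y":0,"z":-0.016,"rx":0,"ry":0,"rz":0,"claw":0},{"x":0,"y":0,"z":-0.016,"rx":0,"ry":0,"rz":0,"claw":0},{"x":0,"y":0,"z":-0.016,"rx":0,"ry":0,"rz":0,"claw":0}]'
```

```text
time_s: 16.45
tcp_pos: [0.5403, -0.2498, 0.1015]
ee_rot: [[1.0, -0.004, 0.001], [-0.004, -1.0, -0.0], [0.001, 0.0, -1.0]]
wrist_force: [-0.1, -1.0, 5.2]
gripper_width: 0.318
gripper_force: 30.5
```

```bash
python3 -m pendant '[{"x":0,"y":0,"z":0.03,"rx":0,"ry":0,"rz":0,"claw":0},{"x":0,"y":0,"z":0.1,"rx":0,"ry":0,"rz":0,"claw":0},{"x":0,"y":0,"z":0.18,"rx":0,"ry":0,"rz":0,"claw":0},{"x":0,"y":0,"z":0.27,"rx":0,"ry":0,"rz":0,"claw":0},{"x":0,"y":0,"z":0.36,"rx":0,"ry":0,"rz":0,"claw":0},{"x":0,"y":0,"z":0.45,"rx":0,"ry":0,"rz":0,"claw":0},{"x":0,"y":0,"z":0.53,"rx":0,"ry":0,"rz":0,"claw":0},{"x":0,"y":0,"z":0.56,"rx":0,"ry":0,"rz":0,"claw":0}]'
cat > tgt.py <<'E'
from h import *
import sys
np.set_printoptions(precision=4,suppress=True)
s=sense();R=s["ee_rot"];p=s["tcp_pos"];print(s["joints"],p,s["wrist_force"],s["gripper_width"],s["time_s"])
N=np.array([.654,.0745,.067]);yaw=np.radians(-1.5);a=np.radians(25)
z=np.array([-np.sin(a)*np.cos(yaw),-np.sin(a)*np.sin(yaw),np.cos(a)])
from scipy.spatial.transform import Rotation as Ro
tz=-z;ty=np.array([np.sin(yaw),-np.cos(yaw),0]);Rt=np.c_[np.cross(ty,tz),ty,tz]
print("rot",Ro.from_matrix(Rt@R.T).as_rotvec()/np.pi)
for g in(60,30,10,0,-12,-16,-22):
    T=N+z*(.0745+.0165*0+g/1e3);print(g,"tcp",T,"shift",(T-p)/.25)
E
python3 tgt.py
```

```text
time_s: 17.45
tcp_pos: [0.5394, -0.2492, 0.2407]
ee_rot: [[1.0, -0.005, -0.001], [-0.005, -1.0, 0.001], [-0.001, -0.001, -1.0]]
wrist_force: [0.5, 0.2, -4.2]
gripper_width: 0.317
gripper_force: 30.0
[ -9.227   18.4026  -2.3166  -0.0672 -69.3498  98.9638] [ 0.5394 -0.2492  0.2407] [ 0.5302  0.2316 -4.1668] 0.31675031767682893 17.45
rot [-0.0026 -0.1392 -0.0067]
60 tcp [0.5972 0.076  0.1889] shift [ 0.2309  1.3007 -0.2074]
30 tcp [0.6099 0.0757 0.1617] shift [ 0.2816  1.2994 -0.3162]
10 tcp [0.6183 0.0754 0.1436] shift [ 0.3154  1.2985 -0.3887]
0 tcp [0.6225 0.0753 0.1345] shift [ 0.3323  1.298  -0.4249]
-12 tcp [0.6276 0.0752 0.1236] shift [ 0.3526  1.2975 -0.4684]
-16 tcp [0.6293 0.0751 0.12  ] shift [ 0.3594  1.2973 -0.4829]
-22 tcp [0.6318 0.0751 0.1146] shift [ 0.3695  1.2971 -0.5047]
```

```bash
python3 -m pendant '[{"x":0,"y":0.06,"z":0.02,"rx":0,"ry":0,"rz":0,"claw":0},{"x":0,"y":0.18,"z":0.04,"rx":0,"ry":0,"rz":0,"claw":0},{"x":0,"y":0.32,"z":0.04,"rx":0,"ry":-0.02,"rz":0,"claw":0},{"x":0.02,"y":0.48,"z":0.04,"rx":0,"ry":-0.05,"rz":0,"claw":0},{"x":0.04,"y":0.64,"z":0.04,"rx":0,"ry":-0.08,"rz":-0.003,"claw":0},{"x":0.06,"y":0.8,"z":0.04,"rx":-0.003,"ry":-0.11,"rz":-0.007,"claw":0},{"x":0.08,"y":0.92,"z":0.04,"rx":-0.003,"ry":-0.13,"rz":-0.007,"claw":0},{"x":0.1,"y":1,"z":0.04,"rx":-0.003,"ry":-0.139,"rz":-0.007,"claw":0}]'
python3 -m pendant '[{"x":0.02,"y":0.08,"z":0,"rx":0,"ry":0,"rz":0,"claw":0},{"x":0.06,"y":0.18,"z":0,"rx":0,"ry":0,"rz":0,"claw":0},{"x":0.1,"y":0.26,"z":-0.02,"rx":0,"ry":0,"rz":0,"claw":0},{"x":0.12,"y":0.3,"z":-0.06,"rx":0,"ry":0,"rz":0,"claw":0},{"x":0.13,"y":0.3,"z":-0.12,"rx":0,"ry":0,"rz":0,"claw":0},{"x":0.13,"y":0.3,"z":-0.18,"rx":0,"ry":0,"rz":0,"claw":0},{"x":0.13,"y":0.3,"z":-0.22,"rx":0,"ry":0,"rz":0,"claw":0},{"x":0.13,"y":0.3,"z":-0.24,"rx":0,"ry":0,"rz":0,"claw":0}]'
cat >> tgt.py <<'E'
sd=capture("side");w=capture("wrist");t=capture("top")
tip=lambda d:p+R[:,2]*d
print("mouth",tip(.091),proj(sd,[tip(.091),tip(.067),N]))
c=proj(sd,N)[0].astype(int);x0,y0=c[0]-40,c[1]-50
q=cv2.resize(sd["color"][y0:y0+80,x0:x0+80,::-1],(640,640),interpolation=2)[:600].copy()
for P,r,cl in((N,.0045,(255,0,0)),(tip(.091),.0135,(0,255,0)),(tip(.067),.0135,(0,255,0))):
    zz=z if cl[0] else -R[:,2];u=np.cross(zz,[0,1,0]);u/=np.linalg.norm(u);v=np.cross(zz,u);al=np.linspace(0,6.28,40)[:,None]
    cv2.polylines(q,[((proj(sd,P+r*(np.cos(al)*u+np.sin(al)*v))+.5-[x0,y0])*8).astype(np.int32)],True,cl,1)
cv2.imwrite("pics/"+sys.argv[1]+".png",q);cv2.imwrite("pics/"+sys.argv[1]+"w.png",w["color"][:,:,::-1])
E
python3 tgt.py m1
```

```text
time_s: 18.45
tcp_pos: [0.5622, 0.0018, 0.2489]
ee_rot: [[0.908, -0.026, 0.419], [-0.022, -1.0, -0.014], [0.419, 0.003, -0.908]]
wrist_force: [0.3, -0.3, -4.3]
gripper_width: 0.315
gripper_force: 30.0
time_s: 19.45
tcp_pos: [0.5966, 0.0749, 0.1897]
ee_rot: [[0.907, -0.028, 0.421], [-0.024, -1.0, -0.015], [0.421, 0.003, -0.907]]
wrist_force: [-0.7, -0.6, -4.3]
gripper_width: 0.316
gripper_force: 30.0
[ 26.8064  10.5666 -35.1671  28.8413 -24.902   37.3987] [0.5966 0.0749 0.1897] [-0.6559 -0.598  -4.3037] 0.31629079757391876 19.45
rot [ 0.0011 -0.0005  0.0005]
60 tcp [0.5972 0.076  0.1889] shift [ 0.0022  0.0044 -0.0033]
30 tcp [0.6099 0.0757 0.1617] shift [ 0.0529  0.0031 -0.112 ]
10 tcp [0.6183 0.0754 0.1436] shift [ 0.0867  0.0022 -0.1846]
0 tcp [0.6225 0.0753 0.1345] shift [ 0.1036  0.0017 -0.2208]
-12 tcp [0.6276 0.0752 0.1236] shift [ 0.1239  0.0012 -0.2643]
-16 tcp [0.6293 0.0751 0.12  ] shift [ 0.1306  0.001  -0.2788]
-22 tcp [0.6318 0.0751 0.1146] shift [ 0.1408  0.0008 -0.3006]
mouth [0.6349 0.0735 0.1072] [[244.2762 222.7343]
 [247.6362 214.2634]
 [237.7685 237.945 ]]
```

View pics/m1.png

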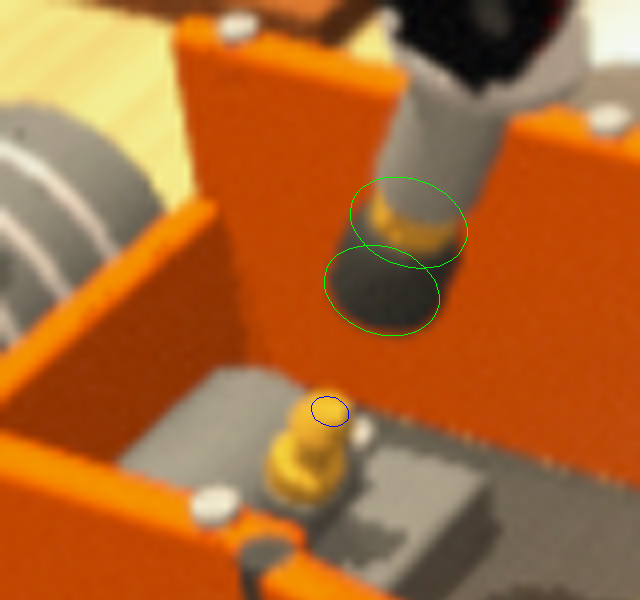

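The side view shows the coupler tilted in line with the nipple: mouth at (385,285) in the crop, nipple top at (325,405). They differ by about 1.5 mm, and I shift +1 mm in x and +2 mm in y while going down.

```bash
python3 -m pendant '[{"x":0.014,"y":0.006,"z":-0.024,"rx":0.001,"ry":0,"rz":0,"claw":0},{"x":0.026,"y":0.008,"z":-0.048,"rx":0.001,"ry":0,"rz":0,"claw":0},{"x":0.037,"y":0.008,"z":-0.072,"rx":0.001,"ry":0,"rz":0,"claw":0},{"x":0.048,"y":0.008,"z":-0.096,"rx":0.001,"ry":0,"rz":0,"claw":0},{"x":0.06,"y":0.008,"z":-0.12,"rx":0.001,"ry":0,"rz":0,"claw":0},{"x":0.071,"y":0.008,"z":-0.144,"rx":0.001,"ry":0,"rz":0,"claw":0},{"x":0.081,"y":0.008,"z":-0.166,"rx":0.001,"ry":0,"rz":0,"claw":0},{"x":0.09,"y":0.008,"z":-0.185,"rx":0.001,"ry":0,"rz":0,"claw":0}]'; python3 tgt.py m2
```

```text
time_s: 20.6
tcp_pos: [0.6198, 0.077, 0.1444]
ee_rot: [[0.906, -0.028, 0.422], [-0.025, -1.0, -0.012], [0.422, 0.0, -0.906]]
wrist_force: [-3.6, 0.1, 0.1]
gripper_width: 0.319
gripper_force: 30.8
[ 23.7798  15.6263 -38.4565  39.1358 -16.6861  28.794 ] [0.6198 0.077  0.1444] [-3.6263  0.0911  0.0641] 0.3192986791585486 20.6
rot [ 0.     -0.0001  0.0006]
60 tcp [0.5972 0.076  0.1889] shift [-0.0905 -0.0039  0.178 ]
30 tcp [0.6099 0.0757 0.1617] shift [-0.0398 -0.0052  0.0692]
10 tcp [0.6183 0.0754 0.1436] shift [-0.006  -0.0061 -0.0033]
0 tcp [0.6225 0.0753 0.1345] shift [ 0.0109 -0.0066 -0.0395]
-12 tcp [0.6276 0.0752 0.1236] shift [ 0.0312 -0.0071 -0.083 ]
-16 tcp [0.6293 0.0751 0.12  ] shift [ 0.038  -0.0073 -0.0975]
-22 tcp [0.6318 0.0751 0.1146] shift [ 0.0481 -0.0075 -0.1193]
mouth [0.6582 0.0759 0.0619] [[235.818  239.9427]
 [238.9107 232.1289]
 [237.7685 237.945 ]]
```

```bash
python3 -m pendant '[{"x":0.002,"y":0,"z":-0.004,"rx":0,"ry":0,"rz":0,"claw":0},{"x":0.003,"y":0,"z":-0.008,"rx":0,"ry":0,"rz":0,"claw":0},{"x":0.005,"y":0,"z":-0.013,"rx":0,"ry":0,"rz":0,"claw":0},{"x":0.007,"y":0,"z":-0.018,"rx":0,"ry":0,"rz":0,"claw":0},{"x":0.009,"y":0,"z":-0.023,"rx":0,"ry":0,"rz":0,"claw":0},{"x":0.011,"y":0,"z":-0.028,"rx":0,"ry":0,"rz":0,"claw":0},{"x":0.013,"y":0,"z":-0.034,"rx":0,"ry":0,"rz":0,"claw":0},{"x":0.016,"y":0,"z":-0.04,"rx":0,"ry":0,"rz":0,"claw":0}]'; python3 tgt.py m3 | head -3
```

```text
time_s: 21.75
tcp_pos: [0.6239, 0.0767, 0.1363]
ee_rot: [[0.905, -0.028, 0.424], [-0.026, -1.0, -0.012], [0.424, 0.0, -0.905]]
wrist_force: [-8.5, -2.5, 6.1]
gripper_width: 0.313
gripper_force: 31.5
[ 22.6739  16.4655 -39.578   43.382  -14.742   25.3362] [0.6239 0.0767 0.1363] [-8.456  -2.5224  6.1063] 0.313496450217897 21.75
rot [0.0001 0.0006 0.0007]
60 tcp [0.5972 0.076  0.1889] shift [-0.107  -0.003   0.2105]
```

```bash
python3 -m pendant '[{"x":-0.002,"y":-0.002,"z":-0.001,"rx":0,"ry":0,"rz":0,"claw":0},{"x":-0.005,"y":-0.004,"z":-0.002,"rx":0,"ry":0,"rz":0,"claw":0},{"x":-0.005,"y":-0.004,"z":-0.002,"rx":0,"ry":0,"rz":0,"claw":0},{"x":-0.005,"y":-0.004,"z":-0.002,"rx":0,"ry":0,"rz":0,"claw":0},{"x":-0.004,"y":-0.004,"z":-0.004,"rx":0,"ry":0,"rz":0,"claw":0},{"x":-0.003,"y":-0.004,"z":-0.006,"rx":0,"ry":0,"rz":0,"claw":0},{"x":-0.003,"y":-0.004,"z":-0.006,"rx":0,"ry":0,"rz":0,"claw":0},{"x":-0.003,"y":-0.004,"z":-0.006,"rx":0,"ry":0,"rz":0,"claw":0}]'
cat > f.py <<'E'
from h import *
np.set_printoptions(precision=4,suppress=True)
fs=[]
for i in range(3):
    capture("wrist");s=sense();fs.append(s["wrist_force"])
f=np.mean(fs,0)+[0,0,4.2];z=-s["ee_rot"][:,2];x=s["ee_rot"][:,0]
N=np.array([.654,.0745,.067])
print("axial",f@z,"lat x",f@x,"y",f[1],"g mm",1e3*((s["tcp_pos"]-N)@z-.0745),"latx mm",1e3*(s["tcp_pos"]-N)@x,s["joints"],s["tcp_pos"],s["moment"],s["time_s"])
E
python3 f.py
```

```text
time_s: 22.9
tcp_pos: [0.6239, 0.0765, 0.1356]
ee_rot: [[0.904, -0.027, 0.426], [-0.025, -1.0, -0.011], [0.426, -0.001, -0.905]]
wrist_force: [-7.0, -2.0, 6.1]
gripper_width: 0.32
gripper_force: 31.5
axial 12.938136376828217 lat x -1.3037069172263038 y -0.9853476621980732 g mm 0.398594073961131 latx mm 1.969623012797598 [ 22.3879  16.458  -39.9496  44.3854 -14.2383  24.5806] [0.6239 0.0765 0.1356] [-0.7345  2.3486 -0.3109] 23.05
```

```bash
python3 -m pendant '[{"x":0.001,"y":0,"z":-0.002,"rx":0,"ry":0,"rz":0,"claw":0},{"x":0.002,"y":0,"z":-0.004,"rx":0,"ry":0,"rz":0,"claw":0},{"x":0.003,"y":0,"z":-0.006,"rx":0,"ry":0,"rz":0,"claw":0},{"x":0.004,"y":0,"z":-0.008,"rx":0,"ry":0,"rz":0,"claw":0},{"x":0.005,"y":0,"z":-0.01,"rx":0,"ry":0,"rz":0,"claw":0},{"x":0.005,"y":0,"z":-0.012,"rx":0,"ry":0,"rz":0,"claw":0},{"x":0.006,"y":0,"z":-0.014,"rx":0,"ry":0,"rz":0,"claw":0},{"x":0.006,"y":0,"z":-0.014,"rx":0,"ry":0,"rz":0,"claw":0}]';python3 f.py
```

```text
time_s: 24.05
tcp_pos: [0.6255, 0.0763, 0.1321]
ee_rot: [[0.904, -0.028, 0.426], [-0.026, -1.0, -0.011], [0.426, -0.001, -0.905]]
wrist_force: [-5.8, -1.9, 6.0]
gripper_width: 0.316
gripper_force: 31.2
axial 11.288536377883112 lat x -1.3025016896359087 y -2.630551003834093 g mm -3.480602546599196 latx mm 1.9259309542577299 [ 21.8462  16.8189 -40.4018  46.3596 -13.4666  23.0022] [0.6255 0.0763 0.1321] [-0.8561  2.0338 -0.3604] 24.2
```

```bash
python3 -m pendant '[{"x":0.001,"y":-0.002,"z":-0.002,"rx":0,"ry":0,"rz":0,"claw":0},{"x":0.001,"y":-0.004,"z":-0.004,"rx":0,"ry":0,"rz":0,"claw":0},{"x":0.002,"y":-0.004,"z":-0.006,"rx":0,"ry":0,"rz":0,"claw":0},{"x":0.003,"y":-0.004,"z":-0.008,"rx":0,"ry":0,"rz":0,"claw":0},{"x":0.004,"y":-0.004,"z":-0.01,"rx":0,"ry":0,"rz":0,"claw":0},{"x":0.004,"y":-0.004,"z":-0.012,"rx":0,"ry":0,"rz":0,"claw":0},{"x":0.005,"y":-0.004,"z":-0.014,"rx":0,"ry":0,"rz":0,"claw":0},{"x":0.005,"y":-0.004,"z":-0.014,"rx":0,"ry":0,"rz":0,"claw":0}]';python3 f.py
```

```text
time_s: 25.2
tcp_pos: [0.627, 0.0761, 0.1289]
ee_rot: [[0.904, -0.026, 0.427], [-0.025, -1.0, -0.009], [0.427, -0.002, -0.904]]
wrist_force: [-8.0, -0.9, 7.9]
gripper_width: 0.315
gripper_force: 31.6
axial 12.604484808129804 lat x -2.261517507502125 y -1.1579965190335573 g mm -7.009410124367177 latx mm 1.9403172830585405 [ 21.1778  17.1161 -40.9392  48.6051 -12.537   21.3151] [0.627  0.0761 0.1289] [-0.3861  2.2684 -0.246 ] 25.35
```

```bash
python3 -m pendant '[{"x":0.0,"y":0,"z":-0.002,"rx":0,"ry":0,"rz":0,"claw":0},{"x":0.001,"y":-0.001,"z":-0.004,"rx":0,"ry":0,"rz":0,"claw":0},{"x":0.002,"y":-0.002,"z":-0.006,"rx":0,"ry":0,"rz":0,"claw":0},{"x":0.003,"y":-0.002,"z":-0.008,"rx":0,"ry":0,"rz":0,"claw":0},{"x":0.004,"y":-0.002,"z":-0.01,"rx":0,"ry":0,"rz":0,"claw":0},{"x":0.004,"y":-0.002,"z":-0.01,"rx":0,"ry":0,"rz":0,"claw":0},{"x":0.004,"y":-0.002,"z":-0.01,"rx":0,"ry":0,"rz":0,"claw":0},{"x":0.004,"y":-0.002,"z":-0.01,"rx":0,"ry":0,"rz":0,"claw":0}]';python3 f.py; python3 tgt.py m4 | tail -3
python3 - <<'E'
import cv2,numpy as np
a=cv2.imread("pics/m4.png");b=cv2.imread("pics/m3.png")
cv2.imwrite("pics/m34.png",np.hstack([b[150:550,150:550],a[150:550,150:550]]))
E
```

```text
time_s: 26.35
tcp_pos: [0.6281, 0.076, 0.1266]
ee_rot: [[0.904, -0.026, 0.427], [-0.025, -1.0, -0.008], [0.427, -0.003, -0.904]]
wrist_force: [-7.9, 0.4, 7.2]
gripper_width: 0.317
gripper_force: 31.8
axial 14.760889547345776 lat x -2.3540769935415566 y -0.38430309228732856 g mm -9.517809902718403 latx mm 1.9898009152834106 [ 20.6552  17.3299 -41.3302  50.4146 -11.8811  19.9418] [0.6281 0.076  0.1266] [-0.1524  2.5146 -0.0988] 26.5
mouth [0.6669 0.0752 0.0443] [[233.298  245.8466]
 [236.3728 238.288 ]
 [237.7685 237.945 ]]
```

View pics/m34.png

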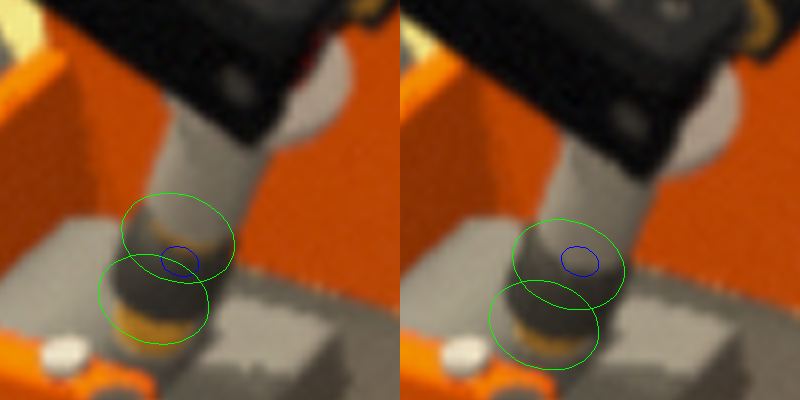

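Left crop, before the snap: a gold gap below the barrel and the mouth well above the nipple's base. Right crop, now: the mouth is about 4 mm lower, next to the base ring, and the nose is pushed into the barrel. Axial force is 14.8 N, after a drop at the snap, so it is home and held.

Run:
```python
from station import *
print(finish_job())
```

```text
the job is handed in; nothing more can be done
None
```

The door is open about 100° and the gun's coupler is snapped onto the nipple, held at about 15 N with the nose spring nearly fully compressed by my force and image readings; the job was handed in at about 27 s.

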